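# Square up the prescription pads, then unlock the desk box and hold the key turned

## Task

Lay the loose prescription pad flat and square on top of the pile of pads and let go of it, so that the pile is ready to be locked away. Then take the orange-headed key out of its stand, push it fully home into the lock on top of the grey desk box (the pins are sticky: wiggle it if it jams), and only then turn it clockwise a quarter turn to its stop. The lock springs back, so finish while still gripping the key and holding it turned, so that I can open the lid; leave the other things on the desk as they stand.

Things in the scene. Friction and masses are not known exactly. Their poses are not given: they have to be found in the camera images.
- pad_center (a point): Loose prescription pad, white paper block with a green binding strip at one short end, lying flat on the desk: 105 mm (its x) x 60 mm (its y) x 16 mm (its z, up). This point is its centre, 8 mm above its underside. About 0.1 kg, rigid. Either way round is square on the pile.
- pile_center (a point): Pile of two such pads fastened together as one loose block, standing on the desk: 105 mm (x) x 60 mm (y) x 32 mm high. This point is its centre, 16 mm above the desk; its top is 16 mm above this point, so a pad lying on it has its centre 24 mm above this point. Pile and loose pad may have changed places.
- key_grip (a point): Centre of the key's orange plastic head: 28 mm wide (x), 10 mm thick (y: grip across this), 34 mm tall (z, up). Key stands blade down in its stand and lifts straight up. Under the head is an 18 x 8 mm steel shoulder, 8 mm tall, its underside 25 mm below this point. Mass 30 g. Both edges alike: the key fits the lock either way round.
- key_tip (a point): Lower end of the key's blade, 57 mm below the centre of its head. The straight steel blade under the shoulder is 12 mm wide (x), 5 mm thick (y), 32 mm long, narrowed to 3 mm thick at the tip.
- stand: Black key stand, fixed to the desk: 60 x 44 x 42 mm high, origin under its centre. The key's blade stands in its central slot (13.6 x 6.6 mm, along x), shoulder resting on the top.
- lockbox: Grey locked desk box, fixed: 180 (x) x 240 (y) x 90 mm high, origin under its centre. On its top the lock, a 50 x 50 mm steel housing centred 50 mm towards its -x side, 11 mm high, and a small brass bolt over the lid, which turning the key draws back.
- keyway (a point): Centre of the key slot's mouth in the lock's brass plug, 102 mm above the desk. z up; slot 13.6 mm long (x), 6.6 mm wide (y), 35 mm deep, mouth flared by 2 mm. Key goes straight down; home, its shoulder rests here, head centre 25 mm above. Sprung sticky pins from about 10 mm depth resist with up to about 12 N; a slight twist to and fro eases it. Site turns with the plug.
- plug (a joint): Turn of the lock plug in rad: 0 at rest, grows clockwise seen from above, firm stop at 1.57 (quarter turn). A spring turns it back, 0.02 Nm at rest to 0.07 Nm at the stop. The key has about 8 degrees of play in the slot, so turn the head somewhat beyond a quarter.
- flask: Bystander: steel flask, 68 mm across, 235 mm tall, origin under its centre. Leave it alone.
- carton: Bystander: small blue medicine carton 55 x 40 x 60 mm high, origin under its centre. Leave it alone.
- marker: Bystander: green highlighter with dark cap lying flat, about 120 mm long along its y, 13 mm thick, origin under its middle. Leave it alone.
- mug: Bystander: white mug, 76 mm across, 90 mm tall, origin under its centre. Leave it alone.
- sanitiser: Bystander: clear bottle with blue cap, 60 mm across, 150 mm tall, origin under its centre. Leave it alone.

How it is judged:
By the outcome, as a careful person would: the job done as asked, in the order asked, and still so for the second after the job is handed in, while the arm keeps its last pose, push and grip.
It also fails if it takes over 72 s, if anything falls off the work surface, if the arm or the gripper's body presses on something with over 40 N, if the wrist force passes 120 N, or if a joint passes its speed limit or range.

## Robot

A 6-joint arm with a two-finger parallel gripper is mounted at the origin on the work surface. World frame = base frame: x ahead of the robot, y to its left, z up, the work surface at z = 0. Lengths are in mm, angles in rad, forces in N, time in s.
With the tool pointing down it reaches from about 275 to 750 mm from the base axis. Payload 10.2 kg.
Tool frame: the origin (TCP) lies on the front face of the gripper's body, between the roots of the fingers; the fingertips stand 73 mm ahead of it and the grasp point (between the pads) lies 54 mm ahead of it; z points along the fingers, y is the line along which they close (so a half turn about z gives the same grasp; the last joint's range is limited). The gripper opens to 85 mm and grips with 20 to 120 N. Pads are 22 mm wide; open, the fingers measure 114 mm over their backs; the gripper's body (76 mm by 85 mm) begins 54 mm behind the grasp point. The pads swing forward as they close: fully open they stand 13 mm farther back than shut.
Start: joints at [-1.465, 0.313, 1.498, -0, 1.331, -0.223], TCP at [169.514, -496.887, 303.894] pointing down, gripper open.
Joint ranges: [-2.94, 2.94], [-0.97, 2.17], [0.19, 2.56], [-1.23, 4.37], [0.02, 3.11], [-2.88, 2.88]. Speed limits (rad/s): [2.39, 2.39, 3.01, 3.14, 3.14, 3.14].

## Interface

Orientations are given as a unit quaternion [w, x, y, z].
In Python, from rig import * gives the robot as it stands.
- The arm moves only by the tool step_arm, never from a script. Its argument "plan" is a list of rows, each an object with "offset": the shift along the tool's x, y, z in cm, a list of three; "rot": the turn, a rotation vector about the tool's x, y, z in degrees, a list of three; "gripper": the finger opening in cm, from 0 to 8.54. In form: [{"offset": [x, y, z], "rot": [wx, wy, wz], "gripper": gripper}, ...]. A call has 1 to 12 rows; each row is the pose to reach, as a shift and turn from the pose commanded when the call began, along the tool's axes at that moment; what a row does not reach only later rows make up. A row lasts 1/10 s, in which the tool goes at most 50 mm and 8.59 degrees, less where a joint would pass 70% of its speed; a pose out of reach is approached as far as the arm can. A call with a gripper value outside its range is refused whole. The fingers move at their own pace and stop on an object; "squeeze" is the grip in N (left out, the last holds). Time passes only in rows, so rows that repeat a pose let the fingers close. It gives the time, the measured TCP pose, the force, the opening and the grip force at its end, in the units of the state.
- sense(): the state, without advancing time (a new reading comes with each control period).
- capture(name): name is "scene" or "top"; returns a dict with "color" (420x560x3 uint8, red, green, blue), "depth" (420x560 float32, mm along the optical axis (not along the pixel's ray), 0 where there is no reading), "vertical_fov" (degrees; the focal length in pixels is half the picture's height over the tangent of half this angle, whatever the lens; pixels are square), "cx", "cy" (the principal point, pixels), "k1" (the pictures are not rectified: a ray, as slopes to the right and down, at radius r is drawn at 1 + k1 r^2 times it, then the intrinsics apply), "rvec" (rotation vector, rad) and "tvec" (3), from world to camera coordinates, as OpenCV has them. Camera axes: x right, y down, z forward; pixel columns grow to the right and rows downward; lengths in mm; the calibration is good to about 2 mm. A picture is of the moment at which its call begins.
- finish_job(): hands the job in; it is judged then, once.
The state is a dict: "time_s": time; "joints": joint angles; "dq": joint speeds; "tau": joint torques, N m; "eef_pos": TCP position; "ee_rot": TCP orientation; "force": force on the tool from outside, world axes, zero at the start; "wrist_torque": the same for the moment, N m; "grip_width": opening from 0.0 (shut) to 1.0 (fully open); "grip_force": force on a finger pad.
Only numpy, scipy, OpenCV 4.12 (cv2) and the standard library are available. Lean on these libraries where they do the work, as an engineer would, in place of code of your own. Each camera call takes 0.05 s, during which the arm holds its last target. There are 200 camera calls.

## Working session

There is one attempt and no reset: what is moved stays moved. The work goes in short steps, Python scripts to look and compute and a tool call to move; the robot and the scene stay as the last step left them, time stands still between calls to the robot, and variables do not carry over. Pictures are saved under pics/ and viewed, at most 10 in all, crops included, and the job is handed in when it is done.

Besides the shell and the picture viewer there is one more tool, called after ">>>" as a command line: name --argument value ..., lists and objects as JSON in quotes. step_arm: Moves the arm, as the interface text tells. Its arguments: {"type":"object","properties":{"plan":{"type":"array"},"squeeze":{"type":"number"}},"required":["plan"]}

```bash
mkdir -p pics; ls
cat > h.py <<'E'
from rig import *
import numpy as np, cv2
from scipy.spatial.transform import Rotation as R
def cam(n):
    c=capture(n); h,w=c['depth'].shape
    f=h/2/np.tan(np.radians(c['vertical_fov'])/2)
    M=R.from_rotvec(np.ravel(c['rvec'])).as_matrix(); t=np.ravel(c['tvec'])
    c.update(f=f,M=M,t=t); return c
def rays(c,uv):
    uv=np.atleast_2d(np.float64(uv)); K=np.array([[c['f'],0,c['cx']],[0,c['f'],c['cy']],[0,0,1]])
    n=cv2.undistortPoints(uv[:,None],K,np.array([c['k1'],0,0,0,0.]))[:,0]
    return np.c_[n,np.ones(len(n))]
def onplane(c,uv,z):
    d=rays(c,uv)@c['M']; o=-c['M'].T@c['t']
    return o+d*((z-o[2])/d[:,2])[:,None]
def bydepth(c,uv):
    uv=np.atleast_2d(uv); z=c['depth'][uv[:,1].astype(int),uv[:,0].astype(int)]
    return (rays(c,uv)*z[:,None]-c['t'])@c['M']
E
python3 - <<'E'
from h import *
for n in('scene','top'):
    c=cam(n); cv2.imwrite(f'pics/{n}0.png',c['color'][:,:,::-1]); np.savez(f'{n}0.npz',**c); print(n,-c['M'].T@c['t'],c['M'][2],c['f'],c['k1'])
print(sense())
E
```

```text
pics
scene [ 995.7986111  -625.78303397  898.76714763] [-0.36153589  0.57586152 -0.73326346] 495.57006056396267 -0.10567262163277664
top [ 503.45035238   -3.86454149 1005.88138752] [ 0.11107671 -0.01151404 -0.99374513] 441.5096144043327 0.04114390047813698
{'time_s': 0.1, 'joints': array([-1.46540970e+00,  3.13385569e-01,  1.49835559e+00, -2.71649404e-05,
        1.33102645e+00, -2.23391353e-01]), 'dq': array([ 9.59952768e-05, -2.04625609e-03, -5.18297506e-04, -2.84770741e-03,
       -3.48352568e-04,  2.90222875e-04]), 'tau': array([ 1.64962283e-03, -4.12902188e+01, -2.60143644e+01, -2.75300472e-04,
        3.01452725e-03,  1.00634330e-05]), 'eef_pos': array([ 169.48717729, -496.72833513,  303.39867758]), 'ee_rot': array([-5.87231469e-04,  9.86517832e-01,  1.63652751e-01,  2.14732961e-05]), 'force': array([0.23993581, 0.65571556, 0.87764584]), 'wrist_torque': array([ 0.03273349, -0.00544155, -0.06049192]), 'grip_force': 0.0, 'grip_width': 0.9995572371336389}
```

View pics/scene0.png

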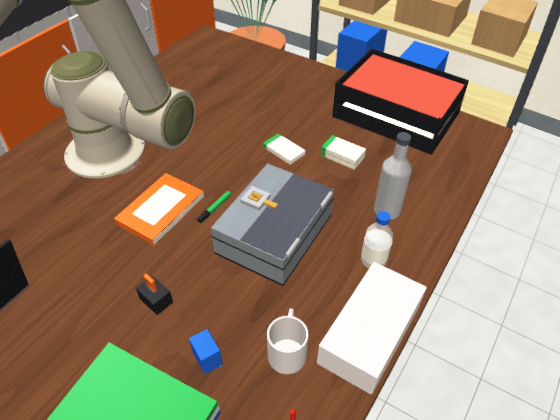

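View pics/top0.png

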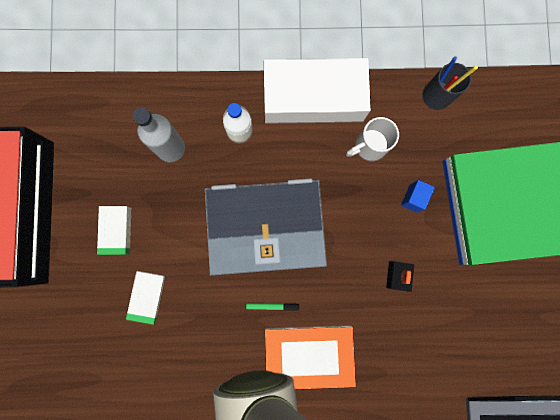

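The scene view shows the loose pad at (284,149) and the pile at (343,152). In the top view the likely pad is at (145,298), the pile at (113,230), the key in its stand at (402,277), and the lock at (266,250).

Run:
```python
from h import *
c=dict(np.load('top0.npz'))
im=c['color']; hsv=cv2.cvtColor(im,cv2.COLOR_RGB2HSV)
v,u=np.mgrid[:420,:560]
P=bydepth(c,np.c_[u.ravel(),v.ravel()]).reshape(420,560,3)
def rect(name,box,m,zs):
    x0,y0,x1,y1=box; s=np.zeros((420,560),bool); s[y0:y1,x0:x1]=1; m=m&s
    z=P[...,2][m]; zt=np.percentile(z,[5,50,95]);
    k=m&(abs(P[...,2]-np.percentile(z,60))<5)
    uv=np.c_[u[k],v[k]]; out=[]
    q=onplane(c,uv,zs or np.median(P[...,2][k]))
    print(name,m.sum(),'z',zt.round(1),[np.round(a,2) for a in cv2.minAreaRect(q[:,:2].astype(np.float32))],'mean',q.mean(0).round(1))
H,S,V=hsv[...,0],hsv[...,1],hsv[...,2]
bright=((S<40)&(V>170))|((H>45)&(H<80)&(S>100)&(V>80))
rect('padA',(115,260,175,335),bright,None)
rect('padB',(85,195,140,265),bright,None)
org=(H<14)&(S>150)&(V>120)
rect('key',(385,260,420,295),org,None)
rect('stand',(380,255,420,295),(V<60),42)
rect('housing',(250,233,285,268),(S<40)&(V>140),101)
rect('brass',(255,240,278,260),(H>10)&(H<30)&(S>90)&(V>100),102)
rect('slot',(255,242,278,260),(V<70),102)
rect('box',(195,170,335,285),(P[...,2]>80)&(P[...,2]<97),None)
cv2.imwrite('pics/c1.png',np.hstack([cv2.resize(im[y-28:y+28,x-28:x+28,::-1],(390,390),interpolation=cv2.INTER_CUBIC) for x,y in((266,250),(400,277))]))
```

```text
padA 1388 z [12.2 15.6 18.7] [array([425.99, 273.36]), array([ 61.41, 104.85]), np.float64(78.89)] mean [425.3 273.1  15.6]
padB 1392 z [28.8 31.9 34.7] [array([573.92, 342.4 ]), array([ 61.29, 105.27]), np.float64(89.15)] mean [573.5 342.3  31.9]
key 58 z [80.4 83.3 85.5] [array([ 462.98, -287.48]), array([ 9.23, 26.1 ]), np.float64(78.82)] mean [ 462.7 -287.2   83.3]
stand 596 z [ 4.3 40.9 44.3] [array([ 463.13, -287.17]), array([45.04, 59.66]), np.float64(80.51)] mean [ 463.1 -285.1   42. ]
housing 918 z [ 87.8  93.3 103. ] [array([519.45,   4.39]), array([55.46, 49.95]), np.float64(4.05)] mean [520.7   4.7 101. ]
brass 112 z [ 61.1 100.3 103.2] [array([522.68,   4.94]), array([20.4, 20.3]), np.float64(89.13)] mean [522.5   4.2 102. ]
slot 6 z [64.7 66.9 67.9] [array([521.64,   3.92]), array([ 2.04, 10.14]), np.float64(89.19)] mean [521.3   3.6 102. ]
box 9427 z [87.9 91.7 95.2] [array([573.79,   7.68]), array([186.56, 239.37]), np.float64(3.47)] mean [575.8   7.8  91.8]
```

View pics/c1.png

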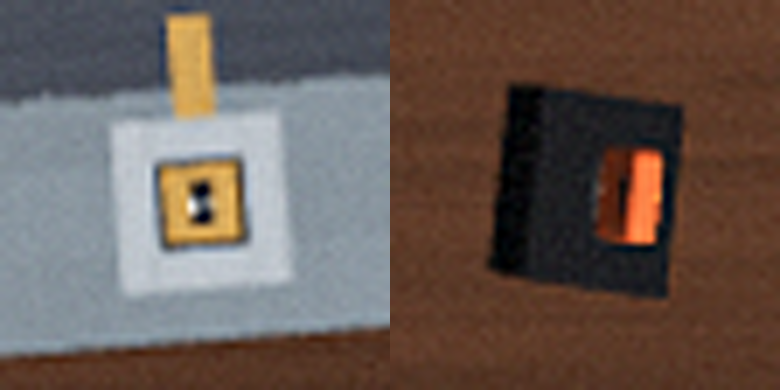

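Loose pad is at (426,273), pile at (574,342), key at (463,-287) and keyway at about (523,5); the crop shows the slot and the key's long axis both along about x. Moving over the pad now.

```bash
cat >> h.py <<'E'
def down(yaw):  # tool down, tool x at yaw degrees
    return R.from_euler('z',yaw,degrees=True)*R.from_euler('x',180,degrees=True)
def go(x,y,z,yaw):
    s=sense(); w,a,b,c=s['ee_rot']; q=R.from_quat([a,b,c,w])
    X=q.as_matrix()[:,0]
    print('at',s['eef_pos'].round(1),'yaw %.2f'%np.degrees(np.arctan2(X[1],X[0])),'t',round(s['time_s'],1),'F',s['force'].round(1),'T',s['wrist_torque'].round(2),'g',round(s['grip_width']*85.4,1),round(s['grip_force'],1))
    print('offset cm',(q.inv().apply(np.array([x,y,z])-s['eef_pos'])/10).round(2),'rot',(q.inv()*down(yaw)).as_rotvec(degrees=True).round(2))
E
python3 -c "
from h import *
go(426,273.4,180,168.9)"
```

```text
at [ 169.5 -496.7  303.4] yaw 18.84 t 0.1 F [0.2 0.7 0.9] T [ 0.03 -0.01 -0.06] g 85.4 0.0
offset cm [ 49.14 -64.59  12.43] rot [-1.0000e-02 -9.0000e-02 -1.5006e+02]
```

>>> step_arm --plan '[{"offset": [49.14, -64.59, 0], "rot": [0, 0, -150], "gripper": 8.54}, {"offset": [49.14, -64.59, 0], "rot": [0, 0, -150], "gripper": 8.54}, {"offset": [49.14, -64.59, 0], "rot": [0, 0, -150], "gripper": 8.54}, {"offset": [49.14, -64.59, 0], "rot": [0, 0, -150], "gripper": 8.54}, {"offset": [49.14, -64.59, 0], "rot": [0, 0, -150], "gripper": 8.54}, {"offset": [49.14, -64.59, 0], "rot": [0, 0, -150], "gripper": 8.54}, {"offset": [49.14, -64.59, 0], "rot": [0, 0, -150], "gripper": 8.54}, {"offset": [49.14, -64.59, 0], "rot": [0, 0, -150], "gripper": 8.54}, {"offset": [49.14, -64.59, 0], "rot": [0, 0, -150], "gripper": 8.54}, {"offset": [49.14, -64.59, 0], "rot": [0, 0, -150], "gripper": 8.54}, {"offset": [49.14, -64.59, 0], "rot": [0, 0, -150], "gripper": 8.54}, {"offset": [49.14, -64.59, 0], "rot": [0, 0, -150], "gripper": 8.54}]' --squeeze 30

```text
time_s: 1.3
eef_pos: [359.1, 74.7, 304.0]
ee_rot: [0.0, 0.482, 0.876, 0.0]
force: [1.3, -2.3, 0.6]
grip_width: 0.999
grip_force: 0.0
```

```bash
python3 -c "
from h import *
go(426,273.4,120,168.9)"
```

```text
at [359.1  74.7 304. ] yaw 122.34 t 1.3 F [ 1.3 -2.3  0.6] T [-0.06 -0.05  0.02] g 85.3 0.0
offset cm [13.22 16.27 18.4 ] rot [ 1.000e-02  3.000e-02 -4.656e+01]
```

>>> step_arm --plan '[{"offset": [13, 16, 4], "rot": [0, 0, -46.5], "gripper": 8.54}, {"offset": [13, 16, 6], "rot": [0, 0, -46.5], "gripper": 8.54}, {"offset": [13, 16, 8], "rot": [0, 0, -46.5], "gripper": 8.54}, {"offset": [13, 16, 10], "rot": [0, 0, -46.5], "gripper": 8.54}, {"offset": [13, 16, 14], "rot": [0, 0, -46.5], "gripper": 8.54}, {"offset": [13, 16, 18.4], "rot": [0, 0, -46.5], "gripper": 8.54}, {"offset": [13, 16, 18.4], "rot": [0, 0, -46.5], "gripper": 8.54}, {"offset": [13, 16, 18.4], "rot": [0, 0, -46.5], "gripper": 8.54}, {"offset": [13, 16, 18.4], "rot": [0, 0, -46.5], "gripper": 8.54}, {"offset": [13, 16, 18.4], "rot": [0, 0, -46.5], "gripper": 8.54}, {"offset": [13, 16, 18.4], "rot": [0, 0, -46.5], "gripper": 8.54}]'

```text
time_s: 2.4
eef_pos: [426.7, 267.3, 121.6]
ee_rot: [0.001, 0.101, 0.995, 0.001]
force: [0.3, 0.4, 0.1]
grip_width: 0.995
grip_force: 0.0
```

```bash
python3 -c "
from h import *
go(426,273.4,77,168.9)"
```

```text
at [426.7 267.3 121.6] yaw 168.42 t 2.4 F [0.3 0.4 0.1] T [0.02 0.07 0.04] g 85.0 0.0
offset cm [0.2  0.58 4.46] rot [ 0.09  0.16 -0.48]
```

>>> step_arm --plan '[{"offset": [0.2, 0.6, 2.0], "rot": [0.1, 0.15, -0.5], "gripper": 8.54}, {"offset": [0.2, 0.6, 4.2], "rot": [0.1, 0.15, -0.5], "gripper": 6.8}, {"offset": [0.2, 0.6, 4.2], "rot": [0.1, 0.15, -0.5], "gripper": 6.8}, {"offset": [0.2, 0.6, 4.2], "rot": [0.1, 0.15, -0.5], "gripper": 6.8}, {"offset": [0.2, 0.6, 4.4], "rot": [0.1, 0.15, -0.5], "gripper": 6.8}, {"offset": [0.2, 0.6, 4.6], "rot": [0.1, 0.15, -0.5], "gripper": 6.8}, {"offset": [0.2, 0.6, 4.8], "rot": [0.1, 0.15, -0.5], "gripper": 6.8}, {"offset": [0.2, 0.6, 4.8], "rot": [0.1, 0.15, -0.5], "gripper": 6.8}]'

```text
time_s: 3.2
eef_pos: [425.3, 273.6, 71.9]
ee_rot: [-0.001, 0.096, 0.995, -0.001]
force: [0.1, -0.2, -0.9]
grip_width: 0.796
grip_force: 0.0
```

```bash
python3 - <<'E'
from h import *
go(426,273.4,73,168.9)
for n in('top','scene'):
    c=cam(n); u,v=((145,298) if n=='top' else (284,149)); cv2.imwrite(f'pics/p_{n}.png',cv2.resize(c['color'][max(0,v-75):v+75,u-75:u+75,::-1],(600,600),interpolation=2))
E
python3 -c "
import cv2,numpy as np;a=[cv2.resize(cv2.imread('pics/p_%s.png'%n),(400,400)) for n in('top','scene')];cv2.imwrite('pics/p1.png',np.hstack(a))"
```

```text
at [425.3 273.6  71.9] yaw 168.97 t 3.2 F [ 0.1 -0.2 -0.9] T [ 0.02 -0.03 -0.02] g 68.0 0.0
offset cm [-0.07 -0.01 -0.11] rot [-0.1  -0.15  0.07]
```

View pics/p1.png

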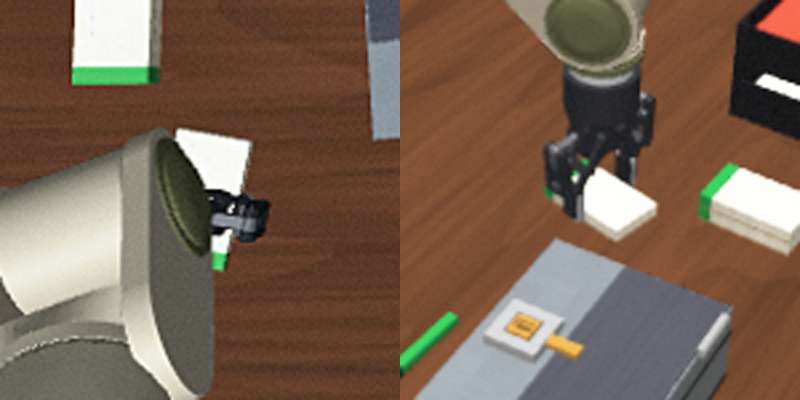

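The gripper straddles the pad at about its middle (scene half, (600,190)) with nothing touched. Closing and lifting.

>>> step_arm --plan '[{"offset": [0, 0, 0], "rot": [-0.1, -0.15, 0], "gripper": 5.5}, {"offset": [0, 0, 0], "rot": [-0.1, -0.15, 0], "gripper": 5.5}, {"offset": [0, 0, 0], "rot": [-0.1, -0.15, 0], "gripper": 5.5}, {"offset": [0, 0, 0], "rot": [-0.1, -0.15, 0], "gripper": 5.5}, {"offset": [0, 0, 0], "rot": [-0.1, -0.15, 0], "gripper": 5.5}, {"offset": [0, 0, -1.5], "rot": [-0.1, -0.15, 0], "gripper": 5.5}, {"offset": [0, 0, -3], "rot": [-0.1, -0.15, 0], "gripper": 5.5}, {"offset": [0, 0, -5], "rot": [-0.1, -0.15, 0], "gripper": 5.5}, {"offset": [0, 0, -7], "rot": [-0.1, -0.15, 0], "gripper": 5.5}, {"offset": [0, 0, -8], "rot": [-0.1, -0.15, 0], "gripper": 5.5}, {"offset": [0, 0, -8], "rot": [-0.1, -0.15, 0], "gripper": 5.5}]' --squeeze 40

```text
time_s: 4.4
eef_pos: [425.9, 273.9, 152.7]
ee_rot: [0.001, 0.096, 0.995, 0.0]
force: [0.4, -0.3, -0.2]
grip_width: 0.689
grip_force: 43.5
```

Run:
```python
from h import *
go(574,342.4,151,179.1)
c=cam('scene'); cv2.imwrite('pics/p2.png',cv2.resize(c['color'][40:240,200:440,::-1],(720,600),interpolation=2)); np.savez('s2.npz',**c)
```

```text
at [425.9 273.9 152.7] yaw 168.97 t 4.4 F [ 0.4 -0.3 -0.2] T [-0.02  0.01 -0.04] g 58.8 43.5
offset cm [-13.23   9.56   0.2 ] rot [  0.05   0.1  -10.13]
```

View pics/p2.png

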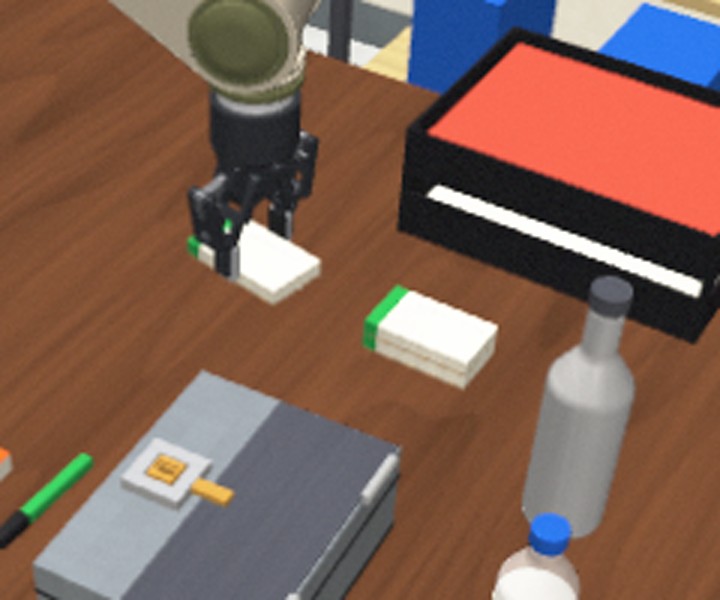

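The pad is held level at (265,262). The pile is at (430,335) with nothing in the way. Carrying it over.

>>> step_arm --plan '[{"offset": [-4, 3, 0], "rot": [0, 0, -5], "gripper": 5.5}, {"offset": [-8, 6, 0], "rot": [0, 0, -10], "gripper": 5.5}, {"offset": [-11, 8, 0], "rot": [0, 0.1, -10.1], "gripper": 5.5}, {"offset": [-13.2, 9.55, 0], "rot": [0, 0.1, -10.1], "gripper": 5.5}, {"offset": [-13.2, 9.55, 2], "rot": [0, 0.1, -10.1], "gripper": 5.5}, {"offset": [-13.2, 9.55, 3], "rot": [0, 0.1, -10.1], "gripper": 5.5}, {"offset": [-13.2, 9.55, 3], "rot": [0, 0.1, -10.1], "gripper": 5.5}, {"offset": [-13.2, 9.55, 3], "rot": [0, 0.1, -10.1], "gripper": 5.5}, {"offset": [-13.2, 9.55, 3], "rot": [0, 0.1, -10.1], "gripper": 5.5}]'

```text
time_s: 5.35
eef_pos: [573.4, 342.3, 122.8]
ee_rot: [-0.0, 0.008, 1.0, 0.0]
force: [0.2, 0.2, -1.1]
grip_width: 0.69
grip_force: 43.5
```

```bash
python3 -c "
from h import *
go(573.8,342.4,104.5,179.15)"
```

```text
at [573.4 342.3 122.8] yaw 179.08 t 5.3 F [ 0.2  0.2 -1.1] T [-0.    0.01 -0.04] g 58.9 43.5
offset cm [-0.04  0.01  1.83] rot [ 0.03 -0.04 -0.07]
```

>>> step_arm --plan '[{"offset": [-0.04, 0, 1.0], "rot": [0, 0, 0], "gripper": 5.5}, {"offset": [-0.04, 0, 1.6], "rot": [0, 0, 0], "gripper": 5.5}, {"offset": [-0.04, 0, 1.8], "rot": [0, 0, 0], "gripper": 5.5}, {"offset": [-0.04, 0, 1.9], "rot": [0, 0, 0], "gripper": 5.5}, {"offset": [-0.04, 0, 1.9], "rot": [0, 0, 0], "gripper": 5.5}, {"offset": [-0.04, 0, 1.9], "rot": [0, 0, 0], "gripper": 5.5}]'

```text
time_s: 5.95
eef_pos: [573.6, 342.2, 104.3]
ee_rot: [-0.001, 0.008, 1.0, -0.0]
force: [-5.1, -2.9, 11.6]
grip_width: 0.691
grip_force: 44.9
```

>>> step_arm --plan '[{"offset": [0, 0, -0.05], "rot": [0, 0, 0], "gripper": 6.1}, {"offset": [0, 0, -0.05], "rot": [0, 0, 0], "gripper": 6.5}, {"offset": [0, 0, -0.05], "rot": [0, 0, 0], "gripper": 7.5}, {"offset": [0, 0, -0.05], "rot": [0, 0, 0], "gripper": 8.54}, {"offset": [0, 0, -0.05], "rot": [0, 0, 0], "gripper": 8.54}, {"offset": [0, 0, -0.05], "rot": [0, 0, 0], "gripper": 8.54}, {"offset": [0, 0, -2], "rot": [0, 0, 0], "gripper": 8.54}, {"offset": [0, 0, -5], "rot": [0, 0, 0], "gripper": 8.54}, {"offset": [0, 0, -9], "rot": [0, 0, 0], "gripper": 8.54}, {"offset": [0, 0, -13], "rot": [0, 0, 0], "gripper": 8.54}, {"offset": [10, 0, -14], "rot": [0, 0, 0], "gripper": 8.54}, {"offset": [10, 15, -14], "rot": [0, 0, 0], "gripper": 8.54}]'

```text
time_s: 7.15
eef_pos: [503.8, 386.3, 236.8]
ee_rot: [-0.007, 0.01, 1.0, -0.003]
force: [1.9, 0.1, -1.1]
grip_width: 1.001
grip_force: 0.0
```

```bash
python3 -c "
from h import *
go(463,-287.3,240,170.2)"
```

```text
at [503.8 386.3 236.8] yaw 178.85 t 7.2 F [ 1.9  0.1 -1.1] T [ 0.07 -0.03 -0.03] g 85.5 0.0
offset cm [  2.73 -67.43   0.17] rot [-0.44 -0.73  8.65]
```

>>> step_arm --plan '[{"offset": [2.7, -60, 0], "rot": [-0.4, -0.7, 8.6], "gripper": 8.54}, {"offset": [2.7, -60, 0], "rot": [-0.4, -0.7, 8.6], "gripper": 8.54}, {"offset": [2.7, -60, 0], "rot": [-0.4, -0.7, 8.6], "gripper": 8.54}, {"offset": [2.7, -60, 0], "rot": [-0.4, -0.7, 8.6], "gripper": 8.54}, {"offset": [2.7, -60, 0], "rot": [-0.4, -0.7, 8.6], "gripper": 8.54}, {"offset": [2.7, -60, 0], "rot": [-0.4, -0.7, 8.6], "gripper": 8.54}, {"offset": [2.7, -60, 0], "rot": [-0.4, -0.7, 8.6], "gripper": 8.54}, {"offset": [2.7, -60, 0], "rot": [-0.4, -0.7, 8.6], "gripper": 8.54}, {"offset": [2.7, -60, 0], "rot": [-0.4, -0.7, 8.6], "gripper": 8.54}, {"offset": [2.7, -60, 0], "rot": [-0.4, -0.7, 8.6], "gripper": 8.54}, {"offset": [2.7, -60, 0], "rot": [-0.4, -0.7, 8.6], "gripper": 8.54}, {"offset": [2.7, -60, 0], "rot": [-0.4, -0.7, 8.6], "gripper": 8.54}]'

```text
time_s: 8.35
eef_pos: [471.9, -210.3, 239.8]
ee_rot: [0.006, 0.083, 0.997, 0.003]
force: [0.4, 0.6, -0.4]
grip_width: 0.996
grip_force: 0.0
```

Run:
```python
from h import *
go(463,-287.3,240,170.2)
c=cam('top'); s=cam('scene')
hsv=cv2.cvtColor(c['color'],cv2.COLOR_RGB2HSV);H,S,V=[hsv[...,i] for i in range(3)]
v,u=np.mgrid[:420,:560]; P=bydepth(c,np.c_[u.ravel(),v.ravel()]).reshape(420,560,3)
m=(((S<40)&(V>170))|((H>45)&(H<80)&(S>100)&(V>80)))&(u>75)&(u<145)&(v>190)&(v<270)
print(np.percentile(P[...,2][m],[5,50,95]))
for lo,hi in((42,60),(0,40)):
  k=m&(P[...,2]>lo)&(P[...,2]<hi)
  if k.sum()>10: print(k.sum(),cv2.minAreaRect(onplane(c,np.c_[u[k],v[k]],48)[:,:2].astype(np.float32)))
a=cv2.resize(c['color'][190:270,75:155,::-1],(390,390),interpolation=2);b=cv2.resize(s['color'][110:190,300:380,::-1],(390,390),interpolation=2)
cv2.imwrite('pics/p3.png',np.hstack([a,b]))
```

```text
at [ 471.9 -210.3  239.8] yaw 170.46 t 8.3 F [ 0.4  0.6 -0.4] T [ 0.03  0.06 -0.02] g 85.1 0.0
offset cm [-0.4  -7.74 -0.07] rot [0.44 0.6  0.26]
[45.05146981 47.85054308 50.85235692]
1430 ((574.0505981445312, 341.26007080078125), (61.3278694152832, 105.70953369140625), 88.88031005859375)
```

View pics/p3.png

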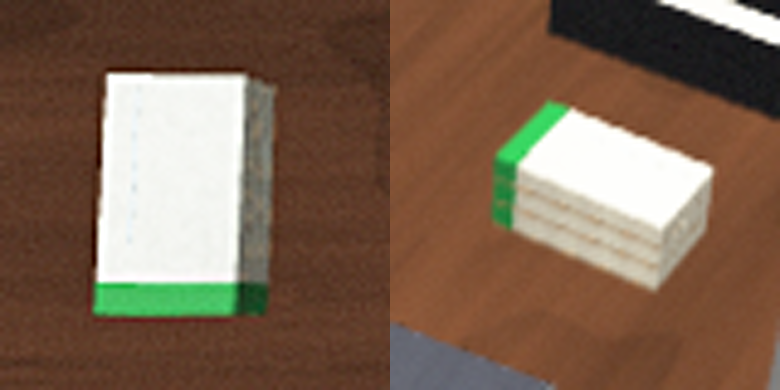

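The three pads sit square and flush: centre within about 1 mm, level top at 48 mm. Next, the key.

>>> step_arm --plan '[{"offset": [-0.4, -4.5, 0], "rot": [0.4, 0.6, 0.3], "gripper": 4.5}, {"offset": [-0.4, -7.7, 0], "rot": [0.4, 0.6, 0.3], "gripper": 4.5}, {"offset": [-0.4, -7.7, 2], "rot": [0.4, 0.6, 0.3], "gripper": 4.5}, {"offset": [-0.4, -7.7, 5], "rot": [0.4, 0.6, 0.3], "gripper": 4.5}, {"offset": [-0.4, -7.7, 6], "rot": [0.4, 0.6, 0.3], "gripper": 4.5}, {"offset": [-0.4, -7.7, 6], "rot": [0.4, 0.6, 0.3], "gripper": 4.5}, {"offset": [-0.4, -7.7, 6], "rot": [0.4, 0.6, 0.3], "gripper": 4.5}]'

```text
time_s: 9.15
eef_pos: [464.8, -284.5, 180.1]
ee_rot: [0.0, 0.085, 0.996, -0.0]
force: [0.1, 0.3, 0.4]
grip_width: 0.529
grip_force: 0.0
```

```bash
python3 -c "
from h import *
go(463,-287.4,121.5,170.1)"
```

```text
at [ 464.8 -284.5  180.1] yaw 170.20 t 9.2 F [0.1 0.3 0.4] T [-0.06 -0.01  0.03] g 45.2 0.0
offset cm [ 0.13 -0.32  5.86] rot [-0.    0.04  0.1 ]
```

>>> step_arm --plan '[{"offset": [0.13, -0.32, 0.5], "rot": [0, 0, 0.1], "gripper": 4.5}, {"offset": [0.13, -0.32, 2.5], "rot": [0, 0, 0.1], "gripper": 4.5}, {"offset": [0.13, -0.32, 5], "rot": [0, 0, 0.1], "gripper": 4.5}, {"offset": [0.13, -0.32, 5.8], "rot": [0, 0, 0.1], "gripper": 3}, {"offset": [0.13, -0.32, 5.8], "rot": [0, 0, 0.1], "gripper": 2}, {"offset": [0.13, -0.32, 5.8], "rot": [0, 0, 0.1], "gripper": 2}, {"offset": [0.13, -0.32, 5.8], "rot": [0, 0, 0.1], "gripper": 2}]' --squeeze 20

```text
time_s: 9.85
eef_pos: [462.8, -287.8, 122.2]
ee_rot: [0.001, 0.087, 0.996, -0.0]
force: [-0.5, -0.6, -0.5]
grip_width: 0.23
grip_force: 0.0
```

Run:
```python
from h import *
go(463,-287.4,121.5,170.1)
a=cam('top')['color'][227:327,350:450,::-1];b=cam('scene')['color'][235:335,105:205,::-1]
cv2.imwrite('pics/p4.png',np.hstack([cv2.resize(x,(400,400),interpolation=2) for x in(a,b)]))
```

```text
at [ 462.8 -287.8  122.2] yaw 170.07 t 9.8 F [-0.5 -0.6 -0.5] T [0.07 0.02 0.03] g 19.6 0.0
offset cm [-0.01  0.04  0.07] rot [-0.02  0.07 -0.03]
```

View pics/p4.png

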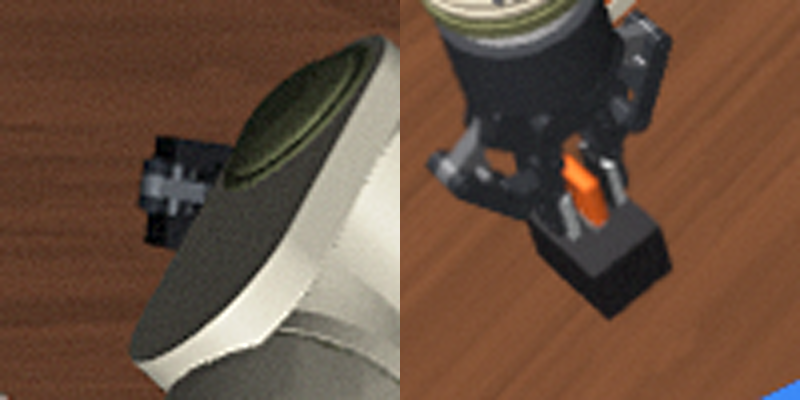

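The head sits between the pads (scene half, (585,190)). Closing gently while watching the side force.

>>> step_arm --plan '[{"offset": [0, 0.04, 0.05], "rot": [0, 0, 0], "gripper": 1.3}, {"offset": [0, 0.04, 0.05], "rot": [0, 0, 0], "gripper": 0.5}, {"offset": [0, 0.04, 0.05], "rot": [0, 0, 0], "gripper": 0.5}, {"offset": [0, 0.04, 0.05], "rot": [0, 0, 0], "gripper": 0.5}, {"offset": [0, 0.04, 0.05], "rot": [0, 0, 0], "gripper": 0.5}, {"offset": [0, 0.04, 0.05], "rot": [0, 0, 0], "gripper": 0.5}]' --squeeze 25

```text
time_s: 10.55
eef_pos: [462.6, -287.0, 120.8]
ee_rot: [-0.0, 0.087, 0.996, 0.0]
force: [0.2, 1.2, 5.9]
grip_width: 0.115
grip_force: 28.0
```

```bash
python3 -c "
from h import *
go(463,-287.4,121.5,170.1)"
```

```text
at [ 462.6 -287.   120.8] yaw 170.07 t 10.6 F [0.2 1.2 5.9] T [ 0.29  0.08 -0.03] g 9.8 28.0
offset cm [-0.04 -0.03 -0.07] rot [ 0.03 -0.01 -0.03]
```

>>> step_arm --plan '[{"offset": [0, 0, 0], "rot": [0, 0, 0], "gripper": 0.2}, {"offset": [0, 0, 0], "rot": [0, 0, 0], "gripper": 0.2}, {"offset": [0, 0, -0.5], "rot": [0, 0, 0], "gripper": 0.2}, {"offset": [0, 0, -1.5], "rot": [0, 0, 0], "gripper": 0.2}, {"offset": [0, 0, -3], "rot": [0, 0, 0], "gripper": 0.2}, {"offset": [0, 0, -5], "rot": [0, 0, 0], "gripper": 0.2}, {"offset": [0, 0, -8], "rot": [0, 0, 0], "gripper": 0.2}, {"offset": [0, 0, -11], "rot": [0, 0, 0], "gripper": 0.2}, {"offset": [0, 0, -12.5], "rot": [0, 0, 0], "gripper": 0.2}, {"offset": [0, 0, -12.5], "rot": [0, 0, 0], "gripper": 0.2}]' --squeeze 80

```text
time_s: 11.55
eef_pos: [463.0, -287.5, 248.0]
ee_rot: [0.002, 0.087, 0.996, -0.001]
force: [0.7, 0.3, -0.5]
grip_width: 0.105
grip_force: 77.8
```

```bash
python3 -c "
from h import *
go(522.8,4.7,245,183.7)"
```

```text
at [ 463.  -287.5  248. ] yaw 170.07 t 11.6 F [ 0.7  0.3 -0.5] T [ 0.05 -0.   -0.04] g 8.9 77.8
offset cm [-0.86 29.81  0.25] rot [ -0.13   0.17 -13.63]
```

>>> step_arm --plan '[{"offset": [-0.2, 4, 0], "rot": [0, 0, -3], "gripper": 0.2}, {"offset": [-0.4, 8, 0], "rot": [0, 0, -6], "gripper": 0.2}, {"offset": [-0.5, 12, 0], "rot": [0, 0, -9], "gripper": 0.2}, {"offset": [-0.6, 16, 0], "rot": [0, 0, -12], "gripper": 0.2}, {"offset": [-0.7, 20, 0], "rot": [0, 0, -13.6], "gripper": 0.2}, {"offset": [-0.8, 24, 0], "rot": [0, 0, -13.6], "gripper": 0.2}, {"offset": [-0.8, 27, 0], "rot": [0, 0, -13.6], "gripper": 0.2}, {"offset": [-0.86, 29.8, 0], "rot": [0, 0, -13.6], "gripper": 0.2}, {"offset": [-0.86, 29.8, 0], "rot": [0, 0, -13.6], "gripper": 0.2}, {"offset": [-0.86, 29.8, 0], "rot": [0, 0, -13.6], "gripper": 0.2}, {"offset": [-0.86, 29.8, 0], "rot": [0, 0, -13.6], "gripper": 0.2}]'

```text
time_s: 12.65
eef_pos: [522.2, 4.2, 245.2]
ee_rot: [-0.001, -0.032, 1.0, 0.0]
force: [0.3, -0.0, -0.1]
grip_width: 0.107
grip_force: 78.1
```

Run:
```python
from h import *
go(522.8,4.7,217,183.7)
c=cam('scene'); np.savez('s5.npz',**c)
cv2.imwrite('pics/p5.png',cv2.resize(c['color'][130:230,195:315,::-1],(720,600),interpolation=2))
# expected pixel of keyway and tip
K=np.array([[c['f'],0,c['cx']],[0,c['f'],c['cy']],[0,0,1]])
p=sense()['eef_pos']
print(cv2.projectPoints(np.array([[522.8,4.7,102],p-[0,0,110.8],p-[0,0,53.8]]),np.array(c['rvec']),np.array(c['tvec']),K,np.array([c['k1'],0,0,0,0.]))[0][:,0])
```

```text
at [522.2   4.2 245.2] yaw -176.38 t 12.7 F [ 0.3 -0.  -0.1] T [-0.03  0.03 -0.01] g 9.1 78.1
offset cm [-0.07  0.04  2.82] rot [ 0.06 -0.07 -0.08]
[[255.00734262 196.18098313]
 [254.15007947 185.90184773]
 [253.23353398 166.66880155]]
```

View pics/p5.png

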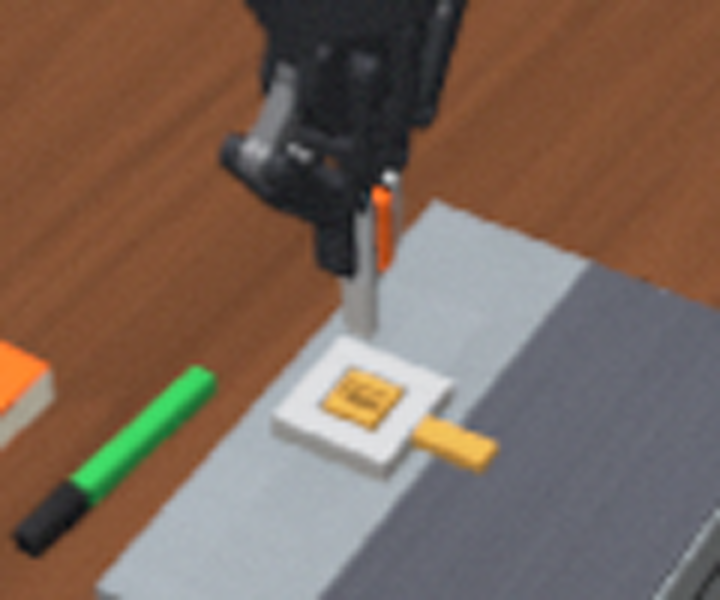

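The scene view shows the key upright with its tip at about (361,335), right over the brass plug at (362,398). Checking that with the image numbers.

Run:
```python
from h import *
c=dict(np.load('s5.npz')); im=c['color']; hsv=cv2.cvtColor(im,cv2.COLOR_RGB2HSV)
H,S,V=[hsv[...,i] for i in range(3)]
for r in range(178,187): print(r,im[r,249:262].mean(1).astype(int), S[r,249:262])
m=((H>10)&(H<30)&(S>90)&(V>100)).astype(np.uint8); m[:,:247]=0;m[:,265:]=0;m[:188]=0;m[205:]=0
v,u=np.nonzero(m); print(len(u)); print(cv2.minAreaRect(onplane(c,np.c_[u,v],102)[:,:2].astype(np.float32)), onplane(c,np.c_[u,v],102).mean(0))
print(c['M'][0])
```

```text
178 [ 87  90 101 130 142 142 139 129 126 164 175 175 177] [150 153 122  31   9  10   7   6   6  18  18  24  21]
179 [ 88  90  99 131 141 143 140 128 126 162 173 174 176] [152 152 120  29   9  10   5   8   2  20  23  21  20]
180 [ 91  94  98 131 140 143 138 128 125 163 174 175 173] [148 144 126  27   7  10   9   8   4  20  22  21  20]
181 [ 88  88 131 142 140 142 139 129 126 163 173 174 174] [160 155  45  17   9   9   9  10   2  20  23  21  24]
182 [ 88 132 160 147 140 142 138 128 126 164 174 173 171] [152  51   5   2   9  10   7   6   2  18  20  23  23]
183 [116 158 173 149 141 140 141 130 125 163 173 174 175] [84  2 20  5  7  9  4  6  2 17 18 21 22]
184 [155 171 174 164 147 142 140 130 127 160 171 172 172] [10 17 20 11  5 11  9 10  0 18 21 24 20]
185 [173 173 173 171 157 156 146 136 145 167 172 173 175] [17 21 20 17  8  3  9  9  9 19 20 20 18]
186 [174 182 206 213 202 184 165 150 165 173 172 176 177] [21 19 10  8  9 11 12  7 15 20 21 20 19]
86
((532.4285888671875, 4.512814044952393), (24.365585327148438, 42.45703887939453), 89.24881744384766) [523.77987324   4.48799924 102.        ]
[0.841711   0.53985393 0.00896318]
```

>>> step_arm --plan '[{"offset": [-0.05, 0.03, 1], "rot": [0, 0, 0], "gripper": 0.2}, {"offset": [-0.05, 0.03, 2], "rot": [0, 0, 0], "gripper": 0.2}, {"offset": [-0.05, 0.03, 2.8], "rot": [0, 0, 0], "gripper": 0.2}, {"offset": [-0.05, 0.03, 3.1], "rot": [0, 0, 0], "gripper": 0.2}, {"offset": [-0.05, 0.03, 3.3], "rot": [0, 0, 0], "gripper": 0.2}, {"offset": [-0.05, 0.03, 3.5], "rot": [0, 0, 0], "gripper": 0.2}, {"offset": [-0.05, 0.03, 3.6], "rot": [0, 0, 0], "gripper": 0.2}, {"offset": [-0.05, 0.03, 3.6], "rot": [0, 0, 0], "gripper": 0.2}]'

```text
time_s: 13.5
eef_pos: [522.9, 5.3, 209.7]
ee_rot: [-0.0, -0.032, 0.999, 0.0]
force: [-0.3, 0.2, -0.2]
grip_width: 0.103
grip_force: 78.1
```

```bash
python3 -c "
from h import *
go(522.8,4.7,205,183.7)"
```

```text
at [522.9   5.3 209.7] yaw -176.33 t 13.5 F [-0.3  0.2 -0.2] T [-0.03  0.04  0.02] g 8.8 78.1
offset cm [ 0.01 -0.06  0.47] rot [ 0.05 -0.02 -0.03]
```

>>> step_arm --plan '[{"offset": [0, -0.03, 0.2], "rot": [0, 0, 0], "gripper": 0.2}, {"offset": [0, -0.03, 0.4], "rot": [0, 0, 0], "gripper": 0.2}, {"offset": [0, -0.03, 0.6], "rot": [0, 0, 0], "gripper": 0.2}, {"offset": [0, -0.03, 0.7], "rot": [0, 0, 0], "gripper": 0.2}, {"offset": [0, -0.03, 0.7], "rot": [0, 0, 0], "gripper": 0.2}]'

```text
time_s: 14.0
eef_pos: [522.7, 5.0, 203.1]
ee_rot: [-0.0, -0.032, 0.999, 0.0]
force: [-3.5, 0.3, 5.5]
grip_width: 0.106
grip_force: 79.4
```

```bash
python3 -c "
from h import *
go(522.8,4.7,180.8,183.7)"
```

```text
at [522.7   5.  203.1] yaw -176.32 t 14.0 F [-3.5  0.3  5.5] T [-0.07  0.75  0.04] g 9.0 79.4
offset cm [-0.01 -0.03  2.23] rot [ 0.04 -0.05 -0.02]
```

>>> step_arm --plan '[{"offset": [0.06, 0, 0.1], "rot": [0, 0, 2], "gripper": 0.2}, {"offset": [0.06, 0, 0.2], "rot": [0, 0, -2], "gripper": 0.2}, {"offset": [0.06, 0, 0.3], "rot": [0, 0, 2], "gripper": 0.2}, {"offset": [0.06, 0, 0.4], "rot": [0, 0, -2], "gripper": 0.2}, {"offset": [0.06, 0, 0.5], "rot": [0, 0, 2], "gripper": 0.2}, {"offset": [0.06, 0, 0.6], "rot": [0, 0, -2], "gripper": 0.2}, {"offset": [0.06, 0, 0.6], "rot": [0, 0, 0], "gripper": 0.2}]'

```text
time_s: 14.7
eef_pos: [521.9, 4.9, 196.5]
ee_rot: [-0.001, -0.033, 0.999, 0.0]
force: [-1.8, -0.2, 1.4]
grip_width: 0.108
grip_force: 78.5
```

```bash
python3 -c "
from h import *
go(522.8,4.7,180.8,183.7)"
```

```text
at [521.9   4.9 196.5] yaw -176.25 t 14.7 F [-1.8 -0.2  1.4] T [0.05 0.49 0.01] g 9.2 78.5
offset cm [-0.09 -0.03  1.57] rot [ 0.06 -0.09  0.05]
```

>>> step_arm --plan '[{"offset": [0.03, 0, 0.1], "rot": [0, 0, 2.5], "gripper": 0.2}, {"offset": [0.03, 0, 0.2], "rot": [0, 0, -2.5], "gripper": 0.2}, {"offset": [0.03, 0, 0.3], "rot": [0, 0, 2.5], "gripper": 0.2}, {"offset": [0.03, 0, 0.4], "rot": [0, 0, -2.5], "gripper": 0.2}, {"offset": [0.03, 0, 0.5], "rot": [0, 0, 2.5], "gripper": 0.2}, {"offset": [0.03, 0, 0.6], "rot": [0, 0, -2.5], "gripper": 0.2}, {"offset": [0.03, 0, 0.7], "rot": [0, 0, 2.5], "gripper": 0.2}, {"offset": [0.03, 0, 0.8], "rot": [0, 0, -2.5], "gripper": 0.2}, {"offset": [0.03, 0, 0.9], "rot": [0, 0, 2.5], "gripper": 0.2}, {"offset": [0.03, 0, 1.0], "rot": [0, 0, -2.5], "gripper": 0.2}, {"offset": [0.03, 0, 1.0], "rot": [0, 0, 0], "gripper": 0.2}]'

```text
time_s: 15.8
eef_pos: [521.8, 4.7, 186.9]
ee_rot: [-0.0, -0.033, 0.999, 0.0]
force: [-2.0, -0.4, 1.2]
grip_width: 0.108
grip_force: 79.3
```

```bash
python3 -c "
from h import *
go(522.8,4.7,180.8,183.7)"
```

```text
at [521.8   4.7 186.9] yaw -176.22 t 15.8 F [-2.  -0.4  1.2] T [ 0.12  0.34 -0.03] g 9.2 79.3
offset cm [-0.1  -0.01  0.61] rot [ 0.01 -0.05  0.08]
```

>>> step_arm --plan '[{"offset": [0.02, 0, 0.1], "rot": [0, 0, 2.5], "gripper": 0.2}, {"offset": [0.02, 0, 0.2], "rot": [0, 0, -2.5], "gripper": 0.2}, {"offset": [0.02, 0, 0.3], "rot": [0, 0, 2.5], "gripper": 0.2}, {"offset": [0.02, 0, 0.4], "rot": [0, 0, -2.5], "gripper": 0.2}, {"offset": [0.02, 0, 0.5], "rot": [0, 0, 2.5], "gripper": 0.2}, {"offset": [0.02, 0, 0.6], "rot": [0, 0, -2.5], "gripper": 0.2}, {"offset": [0.02, 0, 0.65], "rot": [0, 0, 2.5], "gripper": 0.2}, {"offset": [0.02, 0, 0.7], "rot": [0, 0, -2.5], "gripper": 0.2}, {"offset": [0.02, 0, 0.7], "rot": [0, 0, 0], "gripper": 0.2}]'

```text
time_s: 16.7
eef_pos: [521.8, 5.1, 180.5]
ee_rot: [-0.0, -0.033, 0.999, 0.0]
force: [-5.1, 1.1, 8.9]
grip_width: 0.103
grip_force: 81.0
```

```bash
python3 -c "
from h import *
go(522.8,4.7,180.8,183.7)"
```

```text
at [521.8   5.1 180.5] yaw -176.22 t 16.7 F [-5.1  1.1  8.9] T [-0.06  0.83  0.  ] g 8.8 81.0
offset cm [-0.1  -0.05 -0.03] rot [ 0.05 -0.    0.08]
```

>>> step_arm --plan '[{"offset": [0.03, 0, 0.05], "rot": [0, 0, 3], "gripper": 0.2}, {"offset": [0.03, 0, 0.1], "rot": [0, 0, -3], "gripper": 0.2}, {"offset": [0.03, 0, 0.1], "rot": [0, 0, 3], "gripper": 0.2}, {"offset": [0.03, 0, 0.1], "rot": [0, 0, 0], "gripper": 0.2}, {"offset": [0.03, 0, 0.1], "rot": [0, 0, 0], "gripper": 0.2}]'

```text
time_s: 17.2
eef_pos: [521.7, 5.1, 180.2]
ee_rot: [0.0, -0.033, 0.999, 0.0]
force: [-4.8, 0.1, 15.5]
grip_width: 0.105
grip_force: 81.9
```

```bash
python3 -c "
from h import *
go(522.8,4.7,180.8,183.7)"
```

```text
at [521.7   5.1 180.2] yaw -176.24 t 17.2 F [-4.8  0.1 15.5] T [0.17 0.93 0.01] g 8.9 81.9
offset cm [-0.11 -0.04 -0.06] rot [0.03 0.06 0.06]
```

The key is home: z matches the stand geometry, and an extra 1 mm of push only raised the force to 15 N. Turning clockwise (positive about tool z) in stages.

>>> step_arm --plan '[{"offset": [0.03, 0, 0], "rot": [0, 0, 6], "gripper": 0.2}, {"offset": [0.03, 0, 0], "rot": [0, 0, 12], "gripper": 0.2}, {"offset": [0.03, 0, 0], "rot": [0, 0, 18], "gripper": 0.2}, {"offset": [0.03, 0, 0], "rot": [0, 0, 24], "gripper": 0.2}, {"offset": [0.03, 0, 0], "rot": [0, 0, 30], "gripper": 0.2}, {"offset": [0.03, 0, 0], "rot": [0, 0, 36], "gripper": 0.2}, {"offset": [0.03, 0, 0], "rot": [0, 0, 42], "gripper": 0.2}, {"offset": [0.03, 0, 0], "rot": [0, 0, 45], "gripper": 0.2}, {"offset": [0.03, 0, 0], "rot": [0, 0, 45], "gripper": 0.2}]' --squeeze 100

```text
time_s: 18.1
eef_pos: [521.6, 4.4, 180.3]
ee_rot: [0.001, 0.353, 0.935, -0.0]
force: [-4.6, -1.7, 13.5]
grip_width: 0.102
grip_force: 98.3
```

```bash
python3 -c "
from h import *
go(522.8,4.7,180.8,83.7)"
```

```text
at [521.6   4.4 180.3] yaw 138.61 t 18.1 F [-4.6 -1.7 13.5] T [-0.62  0.89  0.05] g 8.7 98.3
offset cm [-0.07  0.1  -0.05] rot [ 0.07  0.08 54.91]
```

>>> step_arm --plan '[{"offset": [0, 0, 0], "rot": [0, 0, 6], "gripper": 0.2}, {"offset": [0, 0, 0], "rot": [0, 0, 12], "gripper": 0.2}, {"offset": [0, 0, 0], "rot": [0, 0, 18], "gripper": 0.2}, {"offset": [0, 0, 0], "rot": [0, 0, 24], "gripper": 0.2}, {"offset": [0, 0, 0], "rot": [0, 0, 30], "gripper": 0.2}, {"offset": [0, 0, 0], "rot": [0, 0, 36], "gripper": 0.2}, {"offset": [0, 0, 0], "rot": [0, 0, 42], "gripper": 0.2}, {"offset": [0, 0, 0], "rot": [0, 0, 47], "gripper": 0.2}, {"offset": [0, 0, 0], "rot": [0, 0, 50], "gripper": 0.2}, {"offset": [0, 0, 0], "rot": [0, 0, 50], "gripper": 0.2}]'

```text
time_s: 19.1
eef_pos: [521.1, 3.9, 180.2]
ee_rot: [0.001, 0.716, 0.699, -0.001]
force: [-7.4, -6.5, 15.5]
grip_width: 0.101
grip_force: 98.6
```

```bash
python3 -c "
from h import *
go(522.8,4.7,180.8,83.7)"
```

```text
at [521.1   3.9 180.2] yaw 88.63 t 19.1 F [-7.4 -6.5 15.5] T [-1.27  1.62  0.02] g 8.6 98.6
offset cm [ 0.08  0.16 -0.06] rot [-0.01  0.11  4.93]
```

>>> step_arm --plan '[{"offset": [-0.06, -0.06, 0], "rot": [0, 0, 2], "gripper": 0.2}, {"offset": [-0.06, -0.06, 0], "rot": [0, 0, 4], "gripper": 0.2}, {"offset": [-0.06, -0.06, 0], "rot": [0, 0, 6], "gripper": 0.2}, {"offset": [-0.06, -0.06, 0], "rot": [0, 0, 6], "gripper": 0.2}, {"offset": [-0.06, -0.06, 0], "rot": [0, 0, 6], "gripper": 0.2}]'

```text
time_s: 19.6
eef_pos: [520.7, 3.7, 180.1]
ee_rot: [0.001, 0.751, 0.661, -0.0]
force: [-5.9, -3.0, 14.6]
grip_width: 0.101
grip_force: 98.6
```

Run:
```python
from h import *
go(522.8,4.7,180.8,83.7)
a=cam('top')['color'][220:280,236:296,::-1];b=cam('scene')['color'][160:230,225:295,::-1]
cv2.imwrite('pics/p6.png',np.hstack([cv2.resize(x,(400,400),interpolation=2) for x in(a,b)]))
```

```text
at [520.7   3.7 180.1] yaw 82.71 t 19.6 F [-5.9 -3.  14.6] T [-0.83  1.28  0.1 ] g 8.6 98.6
offset cm [ 0.13  0.2  -0.07] rot [ 0.03  0.06 -0.99]
```

View pics/p6.png

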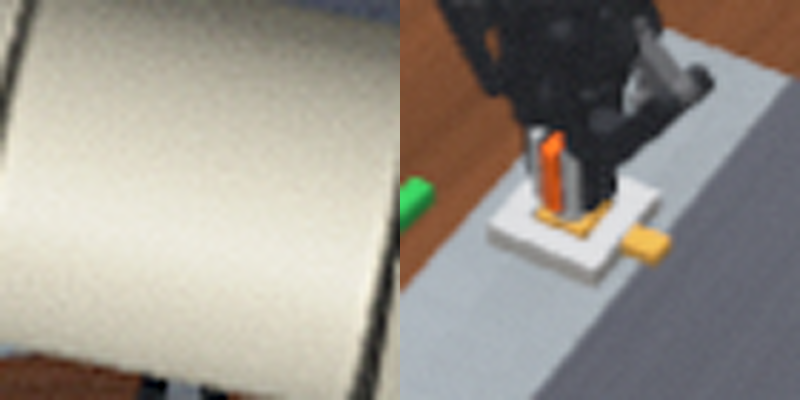

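The bolt at (645,243) has been drawn back clear of the lid, and the key is still gripped. Turning a little further to seat it firmly against the stop.

>>> step_arm --plan '[{"offset": [-0.02, -0.03, 0], "rot": [0, 0, 2], "gripper": 0.2}, {"offset": [-0.02, -0.03, 0], "rot": [0, 0, 4], "gripper": 0.2}, {"offset": [-0.02, -0.03, 0], "rot": [0, 0, 4], "gripper": 0.2}, {"offset": [-0.02, -0.03, 0], "rot": [0, 0, 4], "gripper": 0.2}]'

```text
time_s: 20.1
eef_pos: [520.5, 3.8, 180.1]
ee_rot: [0.001, 0.773, 0.634, 0.0]
force: [-5.6, -1.5, 13.5]
grip_width: 0.101
grip_force: 98.5
```

```bash
python3 -c "
from h import *
go(522.8,4.7,180.8,83.7)"
```

```text
at [520.5   3.8 180.1] yaw 78.73 t 20.1 F [-5.6 -1.5 13.5] T [-0.51  0.98  0.31] g 8.6 98.5
offset cm [ 0.14  0.21 -0.07] rot [ 0.05  0.04 -4.97]
```

The torque jumped to 0.31 Nm, so it is at the stop. Handing in.

```bash
python3 -c "
from h import *
print(finish_job())"
```

```text
the job is handed in; nothing more can be done
None
```

The loose pad is flat and square on the pile and released; the key is fully home, turned clockwise to its stop with the bolt drawn back, and still gripped and held turned at hand-in (about 20 s of the 72 s used).

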